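Load a dispensing barrel into the bench stand

ROBOT

A 7-joint arm with a two-finger parallel gripper is mounted at the origin on a cart in front of the work surface, level with it; the furniture and walls round the work are solid. World frame = base frame: x ahead of the robot, y to its left, z up, the work surface at z = 0. Lengths are in m, angles in rad, forces in N, time in s.
With the tool pointing down it reaches from about 0.35 to 0.9 m from the base axis. Payload 8.1 kg.
Tool frame: the origin (TCP) lies on the mounting face of the last link; the fingertips stand 178 mm ahead of it and the grasp point (between the pads) lies 159 mm ahead of it; z points along the fingers, y is the line along which they close (so a half turn about z gives the same grasp; the last joint's range is limited). The gripper opens to 92 mm and grips with 3 to 60 N. Pads are 19 mm wide; open, the fingers measure 130 mm over their backs; the gripper's body (75 mm by 190 mm) begins 47 mm behind the grasp point.
Start: joints at [-1.422, 0.434, 0.025, 1.573, -0.012, 1.134, -0.075], TCP at [0.156, 0.605, 0.405] pointing down, gripper open.
Joint ranges: [-2.62, 2.62], [-0.44, 2.09], [-1.27, 1.32], [0.08, 2.57], [-1.32, 4.46], [0.12, 2], [-2.74, 2.74]. Speed limits (rad/s): [2.22, 2.22, 3.01, 3.01, 3.14, 3.14, 3.14].

INTERFACE

Orientations are given as a 3x3 rotation matrix whose columns are the frame's x, y, z axes.
In Python, from workcell import arm, snapshot, get_calibration, ticket, spotter gives the robot as it stands.
- The arm moves only by the tool servo_tool, never from a script. Its argument "deltas" is one flat list of numbers, 7 for each row, row after row: the closure, from -1 (fully open) to 1 (shut), then the shift along the tool's x, y, z in units of 30 mm (1.0 is 30 mm), then the turn, a rotation vector about the tool's x, y, z in rad. In form: [gripper, x, y, z, wx, wy, wz, gripper, x, y, z, wx, wy, wz, ...]. A call has 1 to 20 rows; each row shifts and turns the commanded pose from where the row before left it, along the tool's axes as they then stand; what a row does not reach is not made up. A row lasts 1/10 s, in which the tool goes at most 50 mm and 8.59 degrees, less where a joint would pass 70% of its speed; a pose out of reach is approached as far as the arm can. A call is refused whole if a number of a shift passes 1 or a number of a turn 0.15, either way. A call with a gripper value outside its range is refused whole. The fingers move at their own pace and stop on an object; "newtons" is the grip in N (left out, the last holds). Time passes only in rows, so rows that do not move let the fingers close. It gives the time, the measured TCP pose, the force, the opening and the grip force at its end, in the units of the state.
- arm.state(): the state, without advancing time (a new reading comes with each control period).
- snapshot(name): name is "scene" or "top" or "wrist"; returns (picture, depth): 384x512x3 uint8, blue, green, red; 384x512 float32, m along the optical axis (not along the pixel's ray), 0 where there is no reading.
- get_calibration(name): a dict with "mtx" (3x3 intrinsics, pixels), "origin" and "rotation" of the camera in the world. Camera axes: x right, y up, looking along -z (the intrinsics and any distortion apply to the point x, -y, -z); pixel columns grow to the right and rows downward; lengths in m; the calibration is good to about 2 mm. A picture is of the moment at which its call begins: read the wrist's pose just before it. get_calibration takes no time and is no camera call; for the wrist camera it gives the pose at the moment of the call.
- ticket.finish_job(): hands the job in; it is judged then, once.
Trained networks look in the newest picture that a camera, given by its name, has taken for a name from the list of things; names that differ only in an ending like _2 or _b are one class to them, and where a whole thing is asked for, a point or a joint stands for the part that bears it (a point fixed in the world has none). Each returns a list of dicts, best first, with "score" (0 to 1); they miss things now and then, are a little off and sometimes report something else, mostly with a low value. They report only what shows in the picture. A call takes as long as a camera call. They do not tell look-alikes from the thing itself.
- spotter.outline_of(query, camera): "pixels" (384x512 bool, what is visible of it) and "extent" ([left, top, width, height] in pixels, round what is visible of it).
The state is a dict: "time_s": time; "joint_positions": joint angles; "qvel": joint speeds; "joint_torque": joint torques, N m; "tool_pos": TCP position; "orientation": TCP orientation; "wrist_force": force on the tool from outside, world axes, zero at the start; "wrist_torque": the same for the moment, N m; "width": opening from 0.0 (shut) to 1.0 (fully open); "finger_force": force on a finger pad.
Only numpy, scipy, OpenCV 4.12 (cv2) and the standard library are available. Lean on these libraries where they do the work, as an engineer would, in place of code of your own. Each camera call takes 0.05 s, during which the arm holds its last target. There are 200 camera calls.

TASK

Take the white flanged dispensing barrel out of its rack and, keeping it upright, slide it sideways through the open mouth of the bench stand's slotted plate, its flange in the groove between that plate and the keeper plates above, past the spring latch until it is fully home against the end of the slot and the latch has sprung back behind it. Feel your way in gently, with never more than 25 N between the barrel or the robot and the stand, then let go and leave the label roll, black tape and stapler where they are.

Things in the scene. Friction and masses are not known exactly. Their poses are not given: they have to be found in the camera images.
- barrel: Loose white plastic barrel, about 90 g, round, 143 mm tall, standing tip down with its flange on the rack. Origin: centre of the tip's end (bottom); z up along it. From the bottom: tapered tip to 26 mm; barrel 26 mm diameter to z = 88; flange 44 mm diameter, z = 88 to 93; grey cap 24 mm diameter, z = 93 to 143. Grip the cap, fingertips at least 13 mm above the flange's top face.
- rack: Fixed grey rack 70 x 130 mm, top at 95 mm, origin under its centre on the bench. Two open 29 mm holes at y = +30 and -30 mm of its frame; the barrel starts in the one at +30 mm, the other is empty. The barrel lifts straight up; its tip is clear after 90 mm.
- rack_hole (a point): Centre of the rack hole in which the barrel starts, on the rack's top face.
- stand: Fixed bench stand; origin on the bench under the nominal home place of the barrel's axis. The slot's mouth looks along its -x, so the barrel goes in along its +x (y left when looking in, z up). Foot 150 x 110 x 10 mm, a column behind, and on top the head with slotted plate (6 mm thick, slot 28.5 mm wide), keeper plates and latch. Nothing stands above the keeper plates.
- latch (a joint): Spring latch in the slotted plate's +y side: round steel nose (radius 4 mm) 9.5 mm before home, black knob outside. Value in m: 0 = sprung in (start), up to 0.007 pushed out. The passing barrel pushes it 3 to 5 mm out, against a push rising to 4 to 10 N; then it springs back, under 1.7 mm with the barrel home, and holds the barrel at the stop.
- label_roll: Bystander: white roll of labels, 68 mm diameter, 41 mm tall, loose, beyond the work.
- tape_electrical: Bystander: black tape roll, 58 mm diameter, 19 mm tall, loose, lying on the near side.
- stapler: Bystander: red stapler, 30 x 124 x 44 mm, loose, to the right of the work.
- slot_home (a point): Nominal home place of the barrel's axis, on the slotted plate's upper face (110 mm up), stand's axes. The head is clamped up to 14 mm either way in x and up to 7 mm either way in y from nominal, not reported: find slot and end by feel or sight. It does not give, and is true in yaw and height. The slot ends in a rigid flat stop that the barrel's side meets when home.
- slot_front (a point): Point 95 mm before slot_home along the stand's -x, same height: a barrel held here is clear of the head. Going in, the parallel slot begins 45 mm before home; in front of it flared cheeks (37 degrees to the slot, at the slotted plate's level) reach 12 mm further out on each side, to 61 mm before home, and lead the barrel in if it is let follow them.
- keeper_top (a point): Top of the two steel keeper plates over slot_home, 124 mm up. They are 5 mm thick, 33 mm apart, undersides 9 mm above the slotted plate, and hold the 5 mm flange down: it goes in with its underside 0 to 4 mm above the slotted plate, i.e. the barrel's origin 22 to 26 mm above the bench (22 hanging at rest).
- flange (a point): Centre of the underside of the barrel's flange, 88 mm above the barrel's origin; at home it lies on the slotted plate's upper face.
- seat (a joint): Light brass ejector plunger, a 4.4 mm pin in the middle of the slot's end with a spring of 1.2 to 1.6 N. Value in m: 0 = out (start); the barrel begins to touch it 10 mm before home and has pushed it in by 0.010 when fully home at the stop; only the closed latch then keeps the barrel from being pushed out again.
Things that resemble listed ones, but are neither listed nor needed, are in the scene too. Leave any turquoise look-alike of the rack alone.

How it is judged:
On the way, in this order (a step that is already met when the one before it is completed fails the run):
1. the barrel is lifted clear out of the rack, upright (height (world z) of barrel above 0.09 m and angle between barrel's own z axis and vertical below 0.2 rad and contact force between barrel and rack below 0.1 N), for 0.1 s.
2. the barrel, upright with its flange in the groove, is pushing the latch aside (value of joint latch above 0.002 m and angle between barrel's own z axis and vertical below 0.1 rad and z of flange in the frame of stand between 0.107 and 0.118 m and contact force between barrel and stand above 0.5 N), for 0.02 s.
At the end, for the whole second after the job is handed in: The barrel hangs upright (within 0.08 rad), at rest, in the slot, flange in the groove (underside 107 to 115.5 mm above the bench, centre within 17 mm in x and 10 mm in y of nominal), home (ejector plunger in by over 8.5 mm of 10) and the latch sprung back behind it (under 2.2 mm) (value of joint latch below 0.0022 m and x of flange in the frame of stand between -0.017 and 0.017 m and y of flange in the frame of stand between -0.01 and 0.01 m and z of flange in the frame of stand between 0.107 and 0.1155 m and angle between barrel's own z axis and vertical below 0.08 rad and linear speed of barrel below 0.01 m/s and value of joint seat above 0.0085 m); the robot touches nothing.
It fails at once if the barrel is loaded against the stand with more than 25 N (contact force between barrel and stand above 25 N).
It fails at once if the robot pushes on the stand itself with more than 25 N (contact force between any of the fingers, the arm and stand above 25 N).
It fails at once if a bystander is moved by more than 30 mm (distance of any of label_roll, tape_electrical, stapler from where it was at the start of the episode above 0.03 m).
It also fails if it takes over 72 s, if anything falls off the work surface, if the arm or the gripper's body presses on something with over 40 N, if the wrist force passes 120 N, or if a joint passes its speed limit or range.

## Working session

There is one attempt and no reset: what is moved stays moved. The work goes in short steps, Python scripts to look and compute and a tool call to move; the robot and the scene stay as the last step left them, time stands still between calls to the robot, and variables do not carry over. Pictures are saved under pics/ and viewed, at most 10 in all, crops included, and the job is handed in when it is done.

Besides the shell and the picture viewer there is one more tool, called after ">>>" as name(argument=value, ...) on one line, values as JSON. servo_tool: Moves the arm, as the interface text tells. Its arguments: {"type":"object","properties":{"deltas":{"type":"array","items":{"type":"number"}},"newtons":{"type":"number"}},"required":["deltas"]}

```bash
mkdir -p pics; cat > h.py <<'E'
import numpy as np, cv2
from workcell import arm, snapshot, get_calibration, ticket, spotter
def cloud(name, depth, cal=None):
    c=cal or get_calibration(name); K=np.array(c["mtx"]); R=np.array(c["rotation"]); o=np.array(c["origin"])
    v,u=np.mgrid[0:384,0:512]
    p=np.stack([(u-K[0,2])/K[0,0]*depth, -(v-K[1,2])/K[1,1]*depth, -depth],-1)
    w=p@R.T+o; w[depth<=0]=np.nan
    return w
E
python3 - <<'E'
from h import *
s=arm.state(); print({k:np.round(v,3).tolist() for k,v in s.items()})
pics=[]
for n in ["scene","top"]:
    im,d=snapshot(n); c=get_calibration(n); W=cloud(n,d,c); np.savez("/tmp/%s.npz"%n,im=im,W=W)
    print(n,np.round(c["origin"],3),{k for k in c})
    cv2.imwrite("pics/%s1.png"%n,im)
    for q in ["barrel","rack","stand","label_roll","tape_electrical","stapler","latch","keeper_top"]:
        for r in spotter.outline_of(q,n)[:3]:
            m=r["pixels"]; P=W[m]; P=P[~np.isnan(P[:,0])]
            if len(P): print(q,round(r["score"],2),r["extent"],np.round(np.percentile(P,[3,50,97],axis=0),3).tolist())
E
```

```text
{'time_s': 0.0, 'joint_positions': [-1.422, 0.435, 0.025, 1.574, -0.012, 1.134, -0.075], 'qvel': [0.001, -0.0, 0.001, 0.001, -0.001, 0.0, -0.001], 'joint_torque': [0.0, -66.784, 0.985, -31.445, -0.061, 0.043, 0.0], 'tool_pos': [0.156, 0.605, 0.404], 'orientation': [[-0.968, 0.249, -0.0], [0.249, 0.968, -0.002], [-0.0, -0.002, -1.0]], 'wrist_force': [-0.522, 0.583, 0.241], 'wrist_torque': [0.005, -0.022, 0.022], 'finger_force': 0.0, 'width': 1.004}
scene [ 0.111 -0.953  0.736] {'mtx', 'origin', 'rotation'}
barrel 0.59 [210.0, 126.8, 13.9, 40.9] [[0.567, 0.161, 0.023], [0.579, 0.172, 0.101], [0.598, 0.191, 0.15]]
rack 0.94 [336.5, 198.8, 63.6, 62.8] [[0.723, -0.403, 0.003], [0.761, -0.347, 0.086], [0.808, -0.277, 0.097]]
rack 0.88 [203.2, 142.1, 40.5, 44.4] [[0.547, 0.085, 0.0], [0.591, 0.138, 0.015], [0.646, 0.21, 0.097]]
stand 0.87 [237.4, 186.4, 67.9, 64.3] [[0.517, -0.229, 0.006], [0.583, -0.194, 0.035], [0.648, -0.13, 0.125]]
label_roll 0.79 [279.9, 166.2, 23.7, 18.9] [[0.736, -0.01, 0.003], [0.76, 0.007, 0.035], [0.797, 0.048, 0.042]]
tape_electrical 0.86 [175.9, 210.7, 15.7, 15.
[... 550 characters left out ...]
[0.807, -0.273, 0.098]]
rack 0.84 [134.1, 162.9, 62.9, 43.9] [[0.545, 0.089, 0.001], [0.591, 0.145, 0.093], [0.639, 0.216, 0.098]]
stand 0.68 [265.8, 162.6, 41.9, 60.5] [[0.516, -0.217, 0.007], [0.58, -0.173, 0.109], [0.651, -0.122, 0.126]]
label_roll 0.69 [203.2, 111.8, 26.8, 29.2] [[0.735, -0.005, -0.0], [0.764, 0.025, 0.039], [0.799, 0.057, 0.043]]
tape_electrical 0.74 [211.9, 250.0, 25.1, 23.0] [[0.372, -0.034, 0.001], [0.399, -0.007, 0.018], [0.423, 0.014, 0.022]]
stapler 0.85 [352.8, 176.4, 39.1, 30.8] [[0.56, -0.458, 0.003], [0.597, -0.413, 0.043], [0.634, -0.368, 0.047]]
keeper_top 0.64 [264.9, 162.9, 40.3, 56.3] [[0.516, -0.216, 0.006], [0.58, -0.172, 0.109], [0.652, -0.121, 0.126]]
```

```bash
python3 - <<'E'
from h import *
t=np.load("/tmp/top.npz"); im=t["im"];W=t["W"]
c=cv2.resize(im[95:275,120:400],None,fx=2.8,fy=2.8,interpolation=cv2.INTER_CUBIC); cv2.imwrite("pics/topc.png",c)
s=np.load("/tmp/scene.npz")["im"]
cv2.imwrite("pics/sc.png",cv2.resize(s[110:290,180:410],None,fx=3.3,fy=3.3,interpolation=cv2.INTER_CUBIC))
# cap top
def pts(Wr,zlo,zhi,x0,x1,y0,y1):
    P=Wr.reshape(-1,3); return P[(P[:,2]>zlo)&(P[:,2]<zhi)&(P[:,0]>x0)&(P[:,0]<x1)&(P[:,1]>y0)&(P[:,1]<y1)]
P=pts(W,.135,.16,.54,.64,.1,.25); print("cap",len(P),P.mean(0),P.min(0),P.max(0))
def rect(P): 
    r=cv2.minAreaRect((P[:,:2]*1000).astype(np.float32)); return r
P=pts(W,.085,.103,.53,.66,.07,.23); print("rack",len(P),rect(P))
P=pts(W,.118,.135,.48,.68,-.26,-.1); print("keeper",len(P),rect(P),P[:,2].mean())
P=pts(W,.006,.014,.48,.68,-.28,-.08); print("foot",len(P),rect(P))
P=pts(W,.100,.116,.48,.68,-.26,-.1); print("plate",len(P),rect(P))
E
```

```text
cap 87 [0.58030557 0.18050933 0.1478335 ] [0.56997897 0.16945314 0.13524237] [0.59153377 0.1930997  0.1525131 ]
rack 1144 ((592.621826171875, 154.02215576171875), (71.38740539550781, 130.56105041503906), 22.015064239501953)
keeper 579 ((564.1691284179688, -174.93161010742188), (81.77891540527344, 69.2557144165039), 84.25847625732422) 0.12356803157993607
foot 877 ((598.3261108398438, -197.793701171875), (152.4906005859375, 174.44935607910156), 84.50886535644531)
plate 888 ((581.4406127929688, -165.34669494628906), (103.94242858886719, 149.91079711914062), 84.32129669189453)
```

View pics/topc.png

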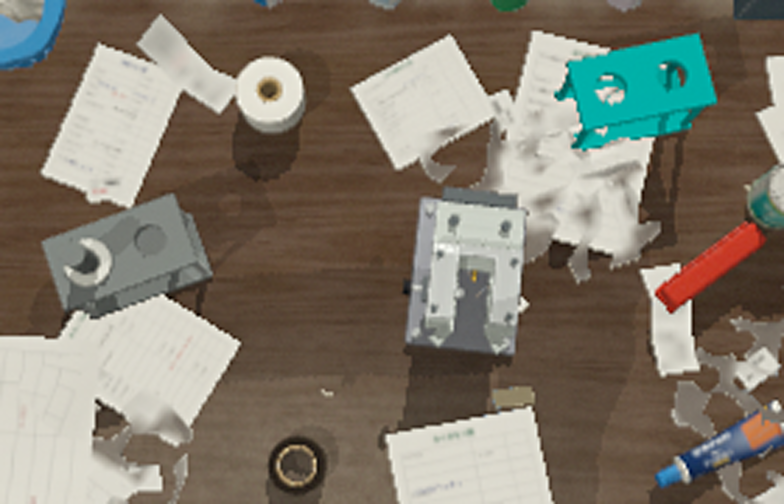

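View pics/sc.png

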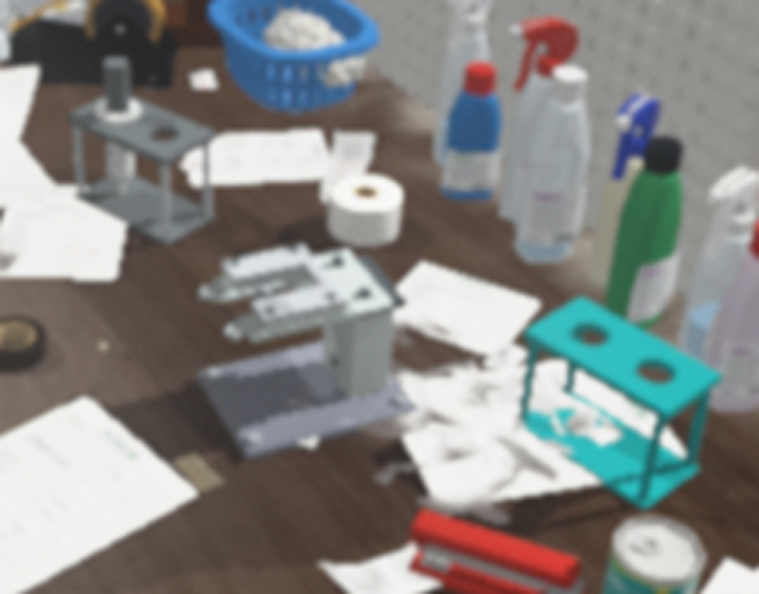

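The top view shows the grey rack with the barrel at crop (88,262), and the stand at (470,275) with its mouth towards the robot and yawed about -5.7°. The scene view agrees. The turquoise rack is the look-alike.

```bash
python3 - <<'E'
from h import *
a=np.radians(-5.7); ux=np.array([np.cos(a),np.sin(a)]); uy=np.array([-np.sin(a),np.cos(a)])
for n in ["top","scene"]:
    W=np.load("/tmp/%s.npz"%n)["W"].reshape(-1,3); W=W[~np.isnan(W[:,0])]
    d=W[:,:2]-[.58,-.17]; s=np.stack([d@ux,d@uy,W[:,2]],1)*1000
    b=(abs(s[:,0])<140)&(abs(s[:,1])<110); s=s[b]
    f=s[(s[:,2]>5)&(s[:,2]<15)]
    print(n,"foot",np.percentile(f,[1,99],axis=0).round(1).tolist())
    k=s[(s[:,2]>119)&(s[:,2]<130)]
    print("keep",np.percentile(k,[1,99],axis=0).round(1).tolist())
    for lo in range(-75,60,8):
        r=k[(k[:,0]>=lo)&(k[:,0]<lo+8)]
        if len(r)>3:
            y=np.sort(r[:,1]); g=np.diff(y); i=g.argmax(); print(lo,y[0].round(1),y[i].round(1),y[i+1].round(1),y[-1].round(1),"mid",((y[i]+y[i+1])/2).round(1))
E
```

```text
top foot [[-133.1, -106.9, 5.1], [139.2, 82.4, 14.3]]
keep [[-49.1, -46.9, 119.7], [18.8, 33.8, 128.1]]
-51 -47.3 -24.4 10.5 33.8 mid -7.0
-43 -46.9 -23.8 11.3 34.1 mid -6.2
-35 -46.0 -23.1 9.7 33.0 mid -6.7
-27 -47.1 -24.2 10.4 33.8 mid -6.9
-19 -47.1 -23.6 11.4 34.1 mid -6.1
-11 -46.1 -22.7 10.0 33.0 mid -6.3
-3 -45.3 -24.6 10.3 34.2 mid -7.1
5 -47.4 -18.9 -16.2 34.4 mid -17.5
13 -46.3 -5.5 -2.8 33.0 mid -4.1
scene foot [[-112.5, -103.7, 5.1], [138.0, 51.5, 14.2]]
keep [[-48.5, -49.9, 119.5], [19.6, 32.5, 126.7]]
-51 -51.4 -28.6 6.8 33.7 mid -10.9
-43 -49.9 -24.4 6.2 28.0 mid -9.1
-35 -50.1 -23.4 7.6 33.0 mid -7.9
-27 -49.6 -26.1 6.3 29.9 mid -9.9
-19 -49.6 -26.5 5.8 32.6 mid -10.3
-11 -50.5 -25.1 6.1 34.1 mid -9.5
-3 -49.3 -22.1 7.3 31.3 mid -7.4
5 -49.7 -8.6 -3.4 31.4 mid -6.0
13 -49.8 -34.8 -29.5 30.5 mid -32.1
```

>>> servo_tool(deltas=[-1,0,0,0,0,0,0.142,-1,0,0,0,0,0,0.142,-1,0,0,0,0,0,0.142,-1,0,0,0,0,0,0.142,-1,0,0,0,0,0,0.142,-1,0,0,0,0,0,0.142,-1,0,0,0,0,0,0.142,-1,0,0,0,0,0,0.142,-1,0,0,0,0,0,0.142,-1,0,0,0,0,0,0.141,-1,0,0,0,0,0,0])

```text
time_s: 2.0
tool_pos: [0.1555, 0.6054, 0.4047]
orientation: [[0.102, 0.995, 0.0], [0.995, -0.102, -0.0], [-0.0, 0.0, -1.0]]
wrist_force: [0.7, 0.3, -0.6]
width: 1.0
finger_force: 0.0
```

>>> servo_tool(deltas=[-1,-0.789,0.972,0,0,0,0,-1,-0.789,0.972,0,0,0,0,-1,-0.789,0.972,0,0,0,0,-1,-0.789,0.972,0,0,0,0,-1,-0.789,0.972,0,0,0,0,-1,-0.789,0.972,0,0,0,0,-1,-0.789,0.972,0,0,0,0,-1,-0.789,0.972,0,0,0,0,-1,-0.789,0.972,0,0,0,0,-1,-0.789,0.972,0,0,0,0,-1,-0.789,0.972,0,0,0,0,-1,-0.789,0.972,0,0,0,0,-1,-0.789,0.972,0,0,0,0,-1,-0.789,0.972,0,0,0,0,-1,-0.789,0.972,0,0,0,0,-1,-0.789,0.972,0,0,0,0,-1,0,0,0,0,0,0,-1,0,0,0,0,0,0])

```text
time_s: 3.8
tool_pos: [0.5825, 0.181, 0.4046]
orientation: [[0.099, 0.995, -0.0], [0.995, -0.099, -0.0], [-0.0, -0.0, -1.0]]
wrist_force: [-0.0, 0.4, -0.2]
width: 0.999
finger_force: 0.0
```

```bash
python3 - <<'E'
from h import *
s=arm.state(); im,d=snapshot("wrist"); c=get_calibration("wrist"); W=cloud("wrist",d,c)
print(s["tool_pos"],s["time_s"],c["origin"]); cv2.imwrite("pics/w1.png",im)
P=W.reshape(-1,3)
for lo,hi in [(.143,.156),(.098,.105),(.09,.098)]:
    Q=P[(P[:,2]>lo)&(P[:,2]<hi)&(abs(P[:,0]-.585)<.09)&(abs(P[:,1]-.17)<.1)]
    if len(Q)>5:
        print(lo,len(Q),Q.mean(0).round(4),Q.min(0).round(4),Q.max(0).round(4)); print(cv2.minEnclosingCircle((Q[:,:2]*1000).astype(np.float32)))
for r in spotter.outline_of("barrel","wrist")[:2]:
    Q=W[r["pixels"]]; print(r["score"],r["extent"],np.nanpercentile(Q,[3,50,97],axis=0).round(3).tolist())
E
```

```text
[0.5825032  0.18100519 0.40456019] 3.8 [0.58819334 0.24857453 0.38505107]
0.143 645 [0.5808 0.185  0.1503] [0.5689 0.1723 0.1431] [0.5922 0.1959 0.1525]
((580.7256469726562, 184.21116638183594), 11.923263549804688)
0.098 758 [0.5814 0.191  0.1006] [0.5592 0.1677 0.098 ] [0.6021 0.2057 0.1048]
((580.4521484375, 184.36117553710938), 21.92670440673828)
0.09 4873 [0.5903 0.1691 0.0955] [0.5358 0.0828 0.09  ] [0.6456 0.2295 0.098 ]
((591.6661987304688, 156.17556762695312), 73.82905578613281)
0.57 [235.8, 165.4, 44.0, 45.0] [[0.562, 0.174, 0.099], [0.581, 0.19, 0.117], [0.599, 0.203, 0.151]]
```

View pics/w1.png

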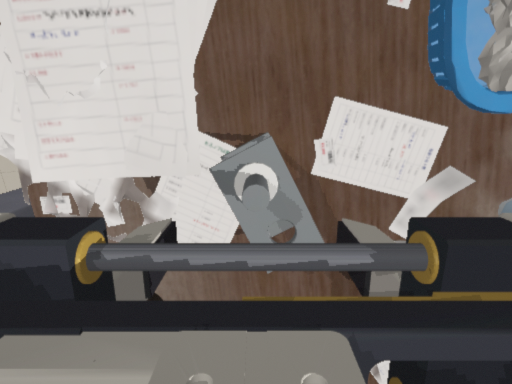

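The wrist view shows the barrel at (256,185). The fitted radii, 11.9 mm for the cap and 21.9 mm for the flange, match the given sizes, so I'll go down and grip.

>>> servo_tool(deltas=[-1,0.06,-0.07,0.7,0,0,0,-1,0,0,0.8,0,0,0,-1,0,0,0.8,0,0,0,-1,0,0,0.7,0,0,0,-1,0,0,0.45,0,0,0,-1,0,0,0.24,0,0,0,-1,0,0,0,0,0,0,1,0,0,0,0,0,0,1,0,0,0,0,0,0,1,0,0,0,0,0,0,1,0,0,0,0,0,0,1,0,0,0,0,0,0,1,0,0,0,0,0,0,1,0,0,0,0,0,0,1,0,0,0,0,0,0,1,0,0,0,0,0,0], newtons=35)

```text
time_s: 5.5
tool_pos: [0.5802, 0.1839, 0.294]
orientation: [[0.1, 0.995, 0.0], [0.995, -0.1, 0.0], [0.0, 0.0, -1.0]]
wrist_force: [-0.7, 1.0, 0.2]
width: 0.264
finger_force: 0.1
```

>>> servo_tool(deltas=[1,0,0,0,0,0,0,1,0,0,0,0,0,0,1,0,0,0,0,0,0,1,0,0,0,0,0,0,1,0,0,-0.1,0,0,0,1,0,0,-0.3,0,0,0,1,0,0,-0.6,0,0,0,1,0,0,-0.8,0,0,0,1,0,0,-0.8,0,0,0,1,0,0,-0.7,0,0,0,1,0,0,-0.4,0,0,0,1,0,0,-0.1,0,0,0,1,0,0,0,0,0,0,1,0,0,0,0,0,0], newtons=35)

```text
time_s: 6.9
tool_pos: [0.5798, 0.1839, 0.407]
orientation: [[0.1, 0.995, -0.002], [0.995, -0.1, -0.001], [-0.001, -0.002, -1.0]]
wrist_force: [0.2, 0.4, -1.4]
width: 0.257
finger_force: 35.0
```

>>> servo_tool(deltas=[1,-0.4,-0.07,0,0,0,0,1,-0.8,-0.13,0,0,0,0,1,-0.85,-0.134,0,0,0,0,1,-0.85,-0.134,0,0,0,0,1,-0.85,-0.134,0,0,0,0,1,-0.85,-0.134,0,0,0,0,1,-0.85,-0.134,0,0,0,0,1,-0.85,-0.134,0,0,0,0,1,-0.85,-0.134,0,0,0,0,1,-0.85,-0.134,0,0,0,0,1,-0.85,-0.134,0,0,0,0,1,-0.85,-0.134,0,0,0,0,1,-0.85,-0.134,0,0,0,0,1,-0.85,-0.134,0,0,0,0,1,-0.85,-0.134,0,0,0,0,1,-0.8,-0.13,0,0,0,0,1,-0.6,-0.1,0,0,0,0,1,0,0,0,0,0,0,1,0,0,0,0,0,0,1,0,0,0,0,0,0])

```text
time_s: 8.9
tool_pos: [0.4745, -0.2164, 0.4077]
orientation: [[0.099, 0.995, -0.001], [0.995, -0.099, 0.001], [0.001, -0.001, -1.0]]
wrist_force: [0.3, 0.0, -1.1]
width: 0.253
finger_force: 35.0
```

```bash
python3 - <<'E'
from h import *
s=arm.state(); im,d=snapshot("wrist"); c=get_calibration("wrist"); W=cloud("wrist",d,c)
np.savez("/tmp/w2.npz",im=im,W=W)
print(s["tool_pos"].round(4) if hasattr(s["tool_pos"],"round") else s["tool_pos"],s["time_s"],s["wrist_force"]); cv2.imwrite("pics/w2.png",im)
a=np.radians(-5.7); ux=np.array([np.cos(a),np.sin(a)]); uy=np.array([-np.sin(a),np.cos(a)])
W=W.reshape(-1,3); W=W[~np.isnan(W[:,0])]
T=np.array(s["tool_pos"][:2])-[.58,-.17]; print("tool local",T@ux*1000,T@uy*1000)
d=W[:,:2]-[.58,-.17]; L=np.stack([d@ux,d@uy,W[:,2]],1)*1000
L=L[(abs(L[:,0])<140)&(abs(L[:,1]+7)<60)]
k=L[(L[:,2]>119)&(L[:,2]<130)]
if len(k): print("z",np.median(k[:,2]),len(k))
for lo in range(-75,80,6):
    r=k[(k[:,0]>=lo)&(k[:,0]<lo+6)]
    if len(r)>3:
        y=np.sort(r[:,1]); g=np.diff(y); i=g.argmax(); print(lo,y[0].round(1),y[i].round(1),y[i+1].round(1),y[-1].round(1),"mid",((y[i]+y[i+1])/2).round(1))
p=L[(L[:,2]>100)&(L[:,2]<114)]
for lo in range(-85,20,6):
    r=p[(p[:,0]>=lo)&(p[:,0]<lo+6)]
    if len(r)>3:
        y=np.sort(r[:,1]); g=np.diff(y); i=g.argmax(); print("plate",lo,y[0].round(1),y[i].round(1),y[i+1].round(1),y[-1].round(1),"mid",((y[i]+y[i+1])/2).round(1))
E
```

```text
[ 0.4745 -0.2164  0.4077] 8.9 [ 0.27739972  0.0217247  -1.10770146]
tool local -100.40430863900515 -56.61595095389871
z 124.65855069826671 4919
-51 -46.6 -22.8 11.1 34.3 mid -5.9
-45 -46.6 -22.5 11.1 34.1 mid -5.7
-39 -46.7 -22.7 11.1 34.2 mid -5.8
-33 -46.6 -22.6 11.1 34.1 mid -5.8
-27 -46.8 -22.6 11.1 34.2 mid -5.8
-21 -46.7 -22.5 11.1 35.0 mid -5.7
-15 -47.0 -22.6 11.1 35.0 mid -5.7
-9 -46.7 -22.6 11.1 35.0 mid -5.8
-3 -46.7 -22.5 11.1 35.0 mid -5.7
3 -46.7 7.7 11.1 35.0 mid 9.4
9 -46.7 -46.6 -45.7 35.0 mid -46.1
15 -45.6 -43.8 -42.8 35.0 mid -43.3
plate -79 -33.0 -31.3 19.0 22.5 mid -6.2
plate -73 -40.7 -26.5 14.6 28.6 mid -6.0
plate -67 -40.7 -22.1 10.2 28.5 mid -5.9
plate -61 -46.7 -20.7 8.4 34.6 mid -6.1
plate -55 -46.9 -20.6 8.4 34.6 mid -6.1
plate -49 -46.6 -20.7 8.4 34.4 mid -6.1
plate -43 -23.7 -20.7 8.4 10.2 mid -6.1
plate -37 -23.6 -20.3 8.5 41.1 mid -5.9
plate -31 -23.6 10.2 35.8 53.0 mid 23.0
plate -25 -23.6 10.2 35.8 52.4 mid 23.0
plate -19 -23.6 -20.2 8.5 52.7 mid -5.8
plate -13 -23.5 10.2 36.7 36.7 mid 23.5
plate -7 -23.6 -20.1 -16.2 10.3 mid -18.2
plate -1 -23.5 9.4 10.3 10.3 mid 9.8
plate 5 -23.6 5.8 6.7 10.3 mid 6.3
plate 11 -22.4 -1.4 -0.4 10.3 mid -0.9
```

View pics/w2.png

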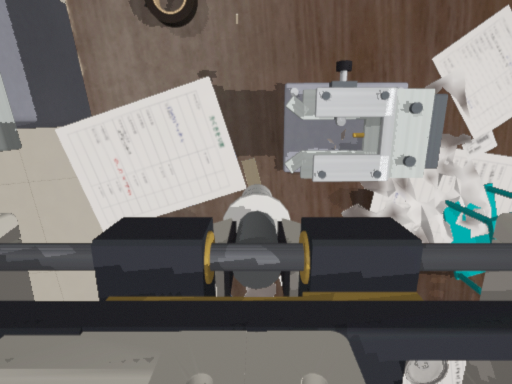

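The wrist view shows the stand's mouth at (285,130), the plunger at (360,135) and the latch knob at (343,70). The slot midline is at local y of about -5.9 mm and home at local x of about -18.5 mm. Next I'll check how the barrel sits in the grip.

```bash
python3 - <<'E'
from h import *
from scipy.optimize import least_squares
a=np.radians(-5.7); ux=np.array([np.cos(a),np.sin(a)]); uy=np.array([-np.sin(a),np.cos(a)])
W=np.load("/tmp/w2.npz")["W"]; 
W=W.reshape(-1,3); W=W[~np.isnan(W[:,0])]
d=W[:,:2]-[.4745,-.2164]; L=np.stack([d@ux,d@uy,W[:,2]],1)*1000
L=L[(np.hypot(L[:,0],L[:,1])<35)&(L[:,2]>60)]
print(len(L),np.histogram(L[:,2],bins=np.arange(90,300,10)))
f=L[(L[:,2]>200)&(L[:,2]<222)]; print("flange",len(f),np.median(f[:,2]),f.min(0),f.max(0)); print(cv2.minEnclosingCircle(f[:,:2].astype(np.float32)))
c=L[(L[:,2]>224)&(L[:,2]<268)]; print("cap",len(c),c.min(0),c.max(0))
for lo,hi in((110,140),(140,170),(170,205)):
    b=L[(L[:,2]>lo)&(L[:,2]<hi)]
    if len(b): print(lo,len(b),b.min(0).round(1),b.max(0).round(1))
E
```

```text
27869 (array([   0,    0,    0,    0,    0,   34,   74,   74,   30,    0,    0,
          1, 1267,  204,  486,  617,  593,  846,  408,  180]), array([ 90, 100, 110, 120, 130, 140, 150, 160, 170, 180, 190, 200, 210,
       220, 230, 240, 250, 260, 270, 280, 290]))
flange 1305 214.31000550905148 [-21.17019377  -2.62209884 209.56470905] [ 20.18254476  21.49782376 221.94175874]
((-0.49382495880126953, 5.8392462730407715), 20.677616119384766)
cap 2666 [-23.40322457 -12.61455337 224.05465925] [ 23.15418987  12.14598459 267.92327126]
140 182 [-12.6   3.5 145. ] [ 11.8  12.6 169.9]
170 30 [ -7.5  10.2 170.5] [  5.4  12.6 177. ]
```

>>> servo_tool(deltas=[1,0.3,-0.2,0,0,0,0,1,0.5,-0.3,0,0,0,0,1,0.5,0,0.2,0,0,0,1,0.393,0,0.5,0,0,0,1,0,0,0.7,0,0,0,1,0,0,0.7,0,0,0,1,0,0,0.6,0,0,0,1,0,0,0.4,0,0,0,1,0,0,0.133,0,0,0,1,0,0,0,0,0,0,1,0,0,0,0,0,0,1,0,0,0,0,0,0])

```text
time_s: 10.15
tool_pos: [0.4649, -0.1652, 0.3118]
orientation: [[0.1, 0.995, 0.001], [0.995, -0.1, -0.0], [0.0, 0.001, -1.0]]
wrist_force: [-0.1, -0.7, -0.3]
width: 0.254
finger_force: 35.0
```

```bash
cat >> h.py <<'E'
def loc():
    s=arm.state(); a=np.radians(-5.7); ux=np.array([np.cos(a),np.sin(a)]); uy=np.array([-np.sin(a),np.cos(a)])
    T=np.array(s["tool_pos"][:2])-[.58,-.17]; F=np.array(s["wrist_force"])
    print("t",round(s["time_s"],2),"loc x,y,z",(T@ux*1000).round(2),(T@uy*1000).round(2),round(s["tool_pos"][2]*1000,2),"F",(F[:2]@ux).round(2),(F[:2]@uy).round(2),F[2].round(2),"ff",round(float(s["finger_force"]),1), "R yaw",np.degrees(np.arctan2(s["orientation"][1][1],s["orientation"][0][1])).round(2), np.round(np.array(s["orientation"])[2],4))
E
python3 -c "from h import *; loc()"
```

```text
t 10.15 loc x,y,z -115.01 -6.63 311.76 F -0.04 -0.73 -0.31 ff 35.0 R yaw -5.74 [ 0.      0.0014 -1.    ]
```

>>> servo_tool(deltas=[1,0.015,0.3,0.02,0,0,0,1,0,0.4,0,0,0,0,1,0,0.2,0,0,0,0,1,0,0.1,0,0,0,0,1,0,0,0,0,0,0])

```text
time_s: 10.65
tool_pos: [0.495, -0.1677, 0.3103]
orientation: [[0.1, 0.995, -0.0], [0.995, -0.1, -0.0], [-0.0, -0.0, -1.0]]
wrist_force: [-0.4, 0.1, -0.9]
width: 0.255
finger_force: 35.0
```

```bash
python3 -c "from h import *; loc()"
```

```text
t 10.65 loc x,y,z -84.81 -6.12 310.27 F -0.37 0.05 -0.92 ff 35.0 R yaw -5.73 [-3.e-04 -2.e-04 -1.e+00]
```

>>> servo_tool(deltas=[1,0,0.1,0,0,0,0,1,0,0.1,0,0,0,0,1,0,0.1,0,0,0,0,1,0,0.1,0,0,0,0,1,0,0.1,0,0,0,0,1,0,0.1,0,0,0,0,1,0,0,0,0,0,0])

```text
time_s: 11.35
tool_pos: [0.5129, -0.1694, 0.3104]
orientation: [[0.1, 0.995, 0.0], [0.995, -0.1, -0.0], [-0.0, 0.0, -1.0]]
wrist_force: [0.4, 0.0, -0.5]
width: 0.252
finger_force: 35.0
```

```bash
python3 -c "from h import *; loc()"
```

```text
t 11.35 loc x,y,z -66.87 -6.04 310.41 F 0.37 0.06 -0.47 ff 35.0 R yaw -5.72 [-1.e-04  3.e-04 -1.e+00]
```

No contact so far. I'll carry on into the parallel slot.

>>> servo_tool(deltas=[1,0,0.08,0,0,0,0,1,0,0.08,0,0,0,0,1,0,0.08,0,0,0,0,1,0,0.08,0,0,0,0,1,0,0.08,0,0,0,0,1,0,0,0,0,0,0])

```text
time_s: 11.95
tool_pos: [0.5247, -0.1706, 0.3104]
orientation: [[0.1, 0.995, 0.0], [0.995, -0.1, -0.0], [-0.0, 0.0, -1.0]]
wrist_force: [0.4, 0.4, -1.0]
width: 0.252
finger_force: 35.0
```

```bash
python3 -c "from h import *; loc()"
```

```text
t 11.95 loc x,y,z -54.95 -6.08 310.41 F 0.31 0.46 -0.99 ff 35.0 R yaw -5.73 [-1.e-04  2.e-04 -1.e+00]
```

>>> servo_tool(deltas=[1,0,0.08,0,0,0,0,1,0,0.08,0,0,0,0,1,0,0.08,0,0,0,0,1,0,0.08,0,0,0,0,1,0,0.08,0,0,0,0,1,0,0,0,0,0,0], newtons=50)

```text
time_s: 12.55
tool_pos: [0.5367, -0.1718, 0.3104]
orientation: [[0.1, 0.995, 0.0], [0.995, -0.1, -0.0], [-0.0, 0.0, -1.0]]
wrist_force: [-0.4, 0.2, -0.8]
width: 0.253
finger_force: 50.0
```

```bash
python3 -c "from h import *; loc()"
```

```text
t 12.55 loc x,y,z -42.95 -6.06 310.4 F -0.41 0.15 -0.81 ff 50.0 R yaw -5.72 [-1.e-04  2.e-04 -1.e+00]
```

>>> servo_tool(deltas=[1,0,0.04,0,0,0,0,1,0,0.04,0,0,0,0,1,0,0.04,0,0,0,0,1,0,0.04,0,0,0,0,1,0,0.04,0,0,0,0,1,0,0,0,0,0,0])

```text
time_s: 13.15
tool_pos: [0.5424, -0.1724, 0.3104]
orientation: [[0.1, 0.995, 0.0], [0.995, -0.1, -0.0], [-0.0, 0.0, -1.0]]
wrist_force: [-1.4, -0.3, -0.6]
width: 0.25
finger_force: 50.0
```

```bash
python3 -c "from h import *; loc()"
```

```text
t 13.15 loc x,y,z -37.12 -6.14 310.45 F -1.33 -0.44 -0.64 ff 50.0 R yaw -5.73 [-0.e+00  2.e-04 -1.e+00]
```

Contact with the latch has begun. I'll move on in small steps.

>>> servo_tool(deltas=[1,0,0.03,0,0,0,0,1,0,0.03,0,0,0,0,1,0,0.03,0,0,0,0,1,0,0.03,0,0,0,0,1,0,0,0,0,0,0])

```text
time_s: 13.65
tool_pos: [0.546, -0.1728, 0.3104]
orientation: [[0.1, 0.995, 0.0], [0.995, -0.1, -0.0], [-0.0, 0.0, -1.0]]
wrist_force: [-0.9, -0.8, -0.8]
width: 0.251
finger_force: 50.0
```

```bash
python3 -c "from h import *; loc()"
```

```text
t 13.65 loc x,y,z -33.6 -6.13 310.41 F -0.86 -0.93 -0.8 ff 50.0 R yaw -5.73 [-0.  0. -1.]
```

>>> servo_tool(deltas=[1,0,0.03,0,0,0,0,1,0,0.03,0,0,0,0,1,0,0.03,0,0,0,0,1,0,0.03,0,0,0,0,1,0,0,0,0,0,0])

```text
time_s: 14.15
tool_pos: [0.5493, -0.1733, 0.3102]
orientation: [[0.1, 0.995, -0.001], [0.995, -0.1, -0.0], [-0.0, -0.001, -1.0]]
wrist_force: [-2.5, -1.0, -2.2]
width: 0.253
finger_force: 50.0
```

```bash
python3 -c "from h import *; loc()"
```

```text
t 14.15 loc x,y,z -30.24 -6.34 310.25 F -2.43 -1.27 -2.16 ff 50.0 R yaw -5.75 [-2.e-04 -6.e-04 -1.e+00]
```

>>> servo_tool(deltas=[1,0,0.03,0,0,0,0,1,0,0.03,0,0,0,0,1,0,0.03,0,0,0,0,1,0,0.03,0,0,0,0,1,0,0,0,0,0,0])

```text
time_s: 14.65
tool_pos: [0.5534, -0.1736, 0.3106]
orientation: [[0.1, 0.995, 0.001], [0.995, -0.1, -0.0], [-0.0, 0.001, -1.0]]
wrist_force: [-1.0, -3.0, -1.1]
width: 0.25
finger_force: 50.0
```

```bash
python3 -c "from h import *; loc()"
```

```text
t 14.65 loc x,y,z -26.08 -6.23 310.59 F -0.69 -3.09 -1.14 ff 50.0 R yaw -5.73 [-3.e-04  1.e-03 -1.e+00]
```

>>> servo_tool(deltas=[1,0,0.03,0,0,0,0,1,0,0.03,0,0,0,0,1,0,0.03,0,0,0,0,1,0,0.03,0,0,0,0,1,0,0,0,0,0,0])

```text
time_s: 15.15
tool_pos: [0.5567, -0.1739, 0.3104]
orientation: [[0.1, 0.995, 0.0], [0.995, -0.1, -0.0], [-0.0, 0.0, -1.0]]
wrist_force: [-2.4, -3.0, -1.5]
width: 0.254
finger_force: 50.0
```

```bash
python3 -c "from h import *; loc()"
```

```text
t 15.15 loc x,y,z -22.79 -6.21 310.42 F -2.05 -3.22 -1.5 ff 50.0 R yaw -5.74 [-2.e-04  1.e-04 -1.e+00]
```

>>> servo_tool(deltas=[1,0,0.02,0,0,0,0,1,0,0.02,0,0,0,0,1,0,0.02,0,0,0,0,1,0,0.02,0,0,0,0,1,0,0,0,0,0,0])

```text
time_s: 15.65
tool_pos: [0.5592, -0.1741, 0.3105]
orientation: [[0.1, 0.995, 0.0], [0.995, -0.1, -0.0], [-0.0, 0.0, -1.0]]
wrist_force: [-1.8, -3.5, -0.9]
width: 0.256
finger_force: 50.0
```

```bash
python3 -c "from h import *; loc()"
```

```text
t 15.65 loc x,y,z -20.32 -6.19 310.46 F -1.48 -3.7 -0.85 ff 50.0 R yaw -5.73 [-2.e-04  4.e-04 -1.e+00]
```

>>> servo_tool(deltas=[1,0,0.02,0,0,0,0,1,0,0.02,0,0,0,0,1,0,0,0,0,0,0])

```text
time_s: 15.95
tool_pos: [0.5604, -0.1742, 0.3105]
orientation: [[0.1, 0.995, 0.0], [0.995, -0.1, -0.0], [-0.0, 0.0, -1.0]]
wrist_force: [-2.1, -3.7, -0.6]
width: 0.25
finger_force: 50.0
```

```bash
python3 -c "from h import *; loc()"
```

```text
t 15.95 loc x,y,z -19.13 -6.13 310.48 F -1.71 -3.92 -0.65 ff 50.0 R yaw -5.73 [-1.e-04  4.e-04 -1.e+00]
```

>>> servo_tool(deltas=[1,0,0.02,0,0,0,0,1,0,0.02,0,0,0,0,1,0,0,0,0,0,0])

```text
time_s: 16.25
tool_pos: [0.5616, -0.1743, 0.3105]
orientation: [[0.1, 0.995, 0.0], [0.995, -0.1, -0.0], [-0.0, 0.0, -1.0]]
wrist_force: [-1.0, -4.0, -2.7]
width: 0.255
finger_force: 50.0
```

```bash
python3 -c "from h import *; loc()"
```

```text
t 16.25 loc x,y,z -17.92 -6.14 310.47 F -0.59 -4.09 -2.7 ff 50.0 R yaw -5.73 [-1.e-04  4.e-04 -1.e+00]
```

>>> servo_tool(deltas=[1,0,0.02,0,0,0,0,1,0,0.02,0,0,0,0,1,0,0,0,0,0,0])

```text
time_s: 16.55
tool_pos: [0.5628, -0.1744, 0.3105]
orientation: [[0.1, 0.995, 0.0], [0.995, -0.1, -0.0], [-0.0, 0.0, -1.0]]
wrist_force: [-0.8, -3.3, -1.3]
width: 0.253
finger_force: 50.0
```

```bash
python3 - <<'E'
from h import *
loc()
im,d=snapshot("top"); cv2.imwrite("pics/t3.png",cv2.resize(im[150:235,235:335],None,fx=6,fy=6,interpolation=cv2.INTER_CUBIC))
im,d=snapshot("wrist"); cv2.imwrite("pics/w3.png",cv2.resize(im[60:240,150:400],None,fx=3,fy=3,interpolation=cv2.INTER_CUBIC))
E
```

```text
t 16.55 loc x,y,z -16.72 -6.13 310.48 F -0.47 -3.32 -1.27 ff 50.0 R yaw -5.73 [-0.e+00  4.e-04 -1.e+00]
```

View pics/w3.png

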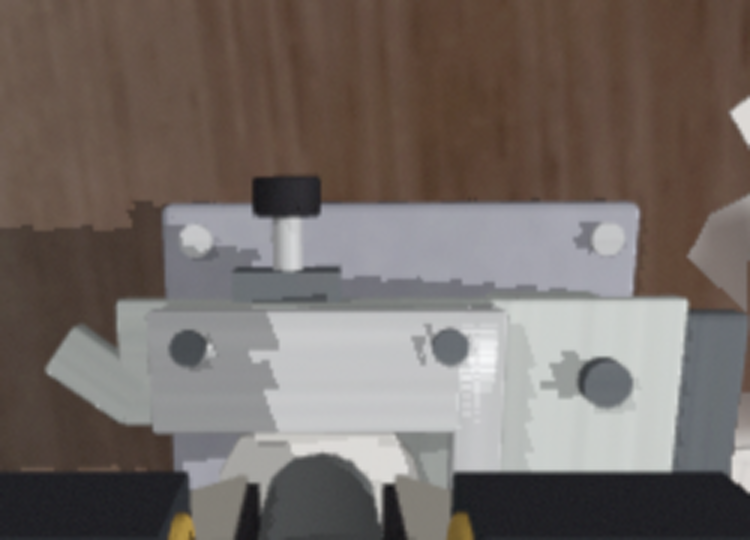

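The wrist crop shows the flange centre at column ~322 and the latch stem at ~287, so the axis is about 7.4 mm past the latch and some 2 mm short of home.

>>> servo_tool(deltas=[1,0,0.02,0,0,0,0,1,0,0.02,0,0,0,0,1,0,0,0,0,0,0])

```text
time_s: 16.95
tool_pos: [0.5639, -0.1746, 0.3105]
orientation: [[0.1, 0.995, 0.0], [0.995, -0.1, -0.0], [-0.0, 0.0, -1.0]]
wrist_force: [-0.3, -3.4, -0.5]
width: 0.249
finger_force: 50.0
```

```bash
python3 -c "from h import *; loc()"
```

```text
t 16.95 loc x,y,z -15.57 -6.14 310.46 F -0.0 -3.41 -0.47 ff 50.0 R yaw -5.73 [-0.e+00  2.e-04 -1.e+00]
```

>>> servo_tool(deltas=[1,0,0.015,0,0,0,0,1,0,0.015,0,0,0,0,1,0,0,0,0,0,0])

```text
time_s: 17.25
tool_pos: [0.5648, -0.1746, 0.3105]
orientation: [[0.1, 0.995, 0.0], [0.995, -0.1, 0.0], [0.0, 0.0, -1.0]]
wrist_force: [-0.7, -3.4, -0.3]
width: 0.254
finger_force: 50.0
```

```bash
python3 -c "from h import *; loc()"
```

```text
t 17.25 loc x,y,z -14.68 -6.12 310.47 F -0.35 -3.45 -0.34 ff 50.0 R yaw -5.73 [ 0.e+00  3.e-04 -1.e+00]
```

>>> servo_tool(deltas=[1,0,0.015,0,0,0,0,1,0,0.015,0,0,0,0,1,0,0,0,0,0,0])

```text
time_s: 17.55
tool_pos: [0.5657, -0.1747, 0.3105]
orientation: [[0.1, 0.995, 0.0], [0.995, -0.1, -0.0], [-0.0, 0.0, -1.0]]
wrist_force: [-0.0, -2.7, -1.8]
width: 0.253
finger_force: 50.0
```

```bash
python3 -c "from h import *; loc()"
```

```text
t 17.55 loc x,y,z -13.78 -6.11 310.45 F 0.22 -2.67 -1.83 ff 50.0 R yaw -5.73 [-0.e+00  2.e-04 -1.e+00]
```

>>> servo_tool(deltas=[1,0,0.015,0,0,0,0,1,0,0.015,0,0,0,0,1,0,0,0,0,0,0])

```text
time_s: 17.85
tool_pos: [0.5661, -0.1748, 0.3103]
orientation: [[0.1, 0.995, -0.001], [0.995, -0.1, 0.0], [0.0, -0.001, -1.0]]
wrist_force: [-3.5, -2.9, 0.3]
width: 0.248
finger_force: 50.0
```

```bash
python3 -c "from h import *; loc()"
```

```text
t 17.85 loc x,y,z -13.32 -6.15 310.26 F -3.22 -3.2 0.32 ff 50.0 R yaw -5.74 [ 2.0e-04 -1.1e-03 -1.0e+00]
```

Resistance is starting and motion lags, so this is the stop. I'll press a little more.

>>> servo_tool(deltas=[1,0,0.015,0,0,0,0,1,0,0,0,0,0,0])

```text
time_s: 18.05
tool_pos: [0.5664, -0.1748, 0.3102]
orientation: [[0.1, 0.995, -0.002], [0.995, -0.1, 0.001], [0.0, -0.002, -1.0]]
wrist_force: [-5.6, -3.3, 0.8]
width: 0.251
finger_force: 50.0
```

```bash
python3 -c "from h import *; loc()"
```

```text
t 18.05 loc x,y,z -13.09 -6.15 310.18 F -5.2 -3.87 0.79 ff 50.0 R yaw -5.74 [ 4.0e-04 -1.7e-03 -1.0e+00]
```

>>> servo_tool(deltas=[1,0,0.015,0,0,0,0,1,0,0,0,0,0,0])

```text
time_s: 18.25
tool_pos: [0.5666, -0.1749, 0.3101]
orientation: [[0.1, 0.995, -0.002], [0.995, -0.1, 0.001], [0.001, -0.002, -1.0]]
wrist_force: [-6.9, -2.7, 0.9]
width: 0.251
finger_force: 50.0
```

```bash
python3 - <<'E'
from h import *
loc()
im,d=snapshot("wrist"); cv2.imwrite("pics/w4.png",cv2.resize(im[60:240,150:400],None,fx=3,fy=3,interpolation=cv2.INTER_CUBIC))
E
```

```text
t 18.25 loc x,y,z -12.89 -6.16 310.08 F -6.57 -3.39 0.94 ff 50.0 R yaw -5.75 [ 5.0e-04 -2.3e-03 -1.0e+00]
```

View pics/w4.png

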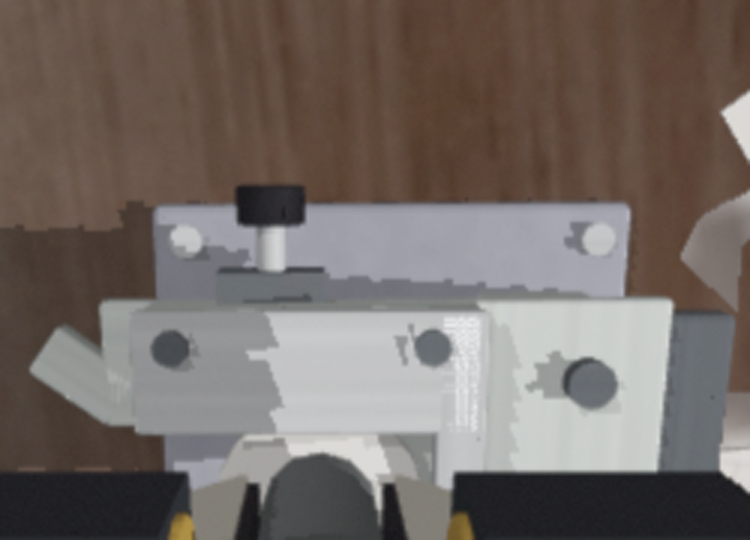

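The crop shows the latch knob has sprung back in (its top edge moved from row 177 to 185) and the barrel is at the stop. I'll lower slightly and release.

>>> servo_tool(deltas=[1,0,0,0.03,0,0,0,1,0,0,0,0,0,0,0.3,0,0,0,0,0,0,0,0,0,0,0,0,0,-0.3,0,0,0,0,0,0,-0.3,0,0,0,0,0,0,-0.3,0,0,0,0,0,0,-0.3,0,0,0,0,0,0])

```text
time_s: 19.1
tool_pos: [0.5674, -0.1748, 0.3096]
orientation: [[0.1, 0.995, 0.0], [0.995, -0.1, 0.0], [0.0, 0.0, -1.0]]
wrist_force: [-0.6, -0.1, 0.2]
width: 0.644
finger_force: 0.0
```

```bash
python3 -c "from h import *; loc(); print(arm.state()['width'])"
```

```text
t 19.1 loc x,y,z -12.03 -6.07 309.57 F -0.57 -0.19 0.21 ff 0.0 R yaw -5.73 [ 1.e-04  2.e-04 -1.e+00]
0.6438631480604532
```

>>> servo_tool(deltas=[-0.3,0,0,-0.3,0,0,0,-0.3,0,0,-0.6,0,0,0,-0.3,0,0,-0.8,0,0,0,-0.3,0,0,-0.8,0,0,0,-0.3,0,0,-0.6,0,0,0,-0.3,-0.4,0,-0.3,0,0,0,-0.3,-0.6,0,0,0,0,0,-0.3,-0.6,0,0,0,0,0,-0.3,-0.3,0,0,0,0,0,-0.3,0,0,0,0,0,0,-0.3,0,0,0,0,0,0])

```text
time_s: 20.2
tool_pos: [0.5617, -0.2314, 0.4112]
orientation: [[0.1, 0.995, -0.0], [0.995, -0.1, 0.001], [0.001, -0.001, -1.0]]
wrist_force: [-0.8, 0.8, -0.8]
width: 0.651
finger_force: 0.0
```

```bash
python3 - <<'E'
from h import *
loc()
im,d=snapshot("wrist"); W=cloud("wrist",d); cv2.imwrite("pics/w5.png",cv2.resize(im[20:220,150:400],None,fx=3,fy=3,interpolation=cv2.INTER_CUBIC))
a=np.radians(-5.7); ux=np.array([np.cos(a),np.sin(a)]); uy=np.array([-np.sin(a),np.cos(a)])
W=W.reshape(-1,3); W=W[~np.isnan(W[:,0])]; d=W[:,:2]-[.58,-.17]; L=np.stack([d@ux,d@uy,W[:,2]],1)*1000
c=L[(L[:,2]>155)&(L[:,2]<175)&(np.hypot(L[:,0]+14,L[:,1]+6)<30)]
print(len(c),np.median(c[:,2]),cv2.minEnclosingCircle(c[c[:,2]>162][:,:2].astype(np.float32)))
c=L[(L[:,2]>112)&(L[:,2]<119)&(np.hypot(L[:,0]+14,L[:,1]+6)<26)&(abs(L[:,1]+6)<14)]
print(len(c),np.median(c[:,2]),c.min(0),c.max(0))
k=L[(L[:,2]>85)&(L[:,2]<116)&(L[:,1]>36)&(L[:,1]<65)&(abs(L[:,0]+24)<15)]; print("knob",k.min(0),k.max(0))
E
```

```text
t 20.2 loc x,y,z -12.15 -62.93 411.24 F -0.84 0.7 -0.81 ff 0.0 R yaw -5.75 [ 5.e-04 -5.e-04 -1.e+00]
766 165.78261430094773 ((-13.41691780090332, -6.842226505279541), 11.871596336364746)
661 115.72609585415638 [-34.9591511  -19.99577354 112.11584312] [  9.3560587    7.84440686 117.85720392]
knob [-34.19864046  36.82986521 105.54450485] [-12.79560167  58.44327242 115.69326911]
```

View pics/w5.png

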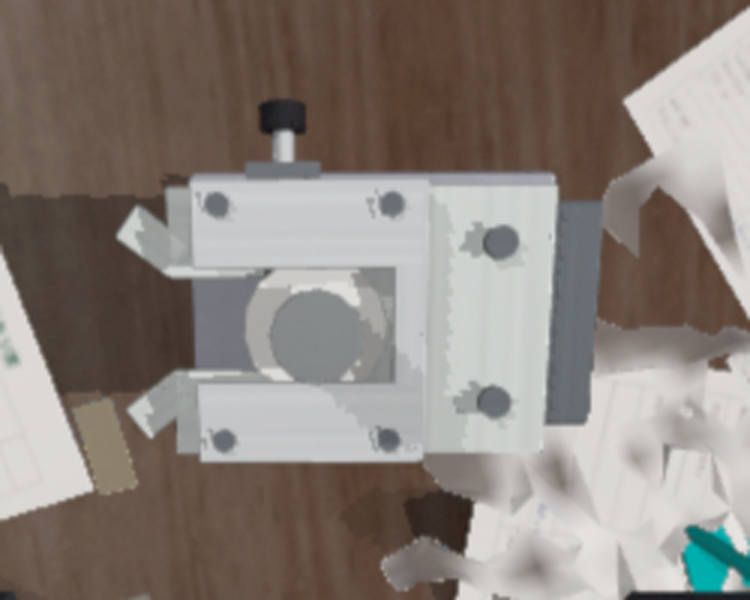

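The crop shows the barrel hanging upright in the slot at (317,335). I'll compare the knob's position with the starting view.

```bash
python3 - <<'E'
from h import *
a=np.radians(-5.7); ux=np.array([np.cos(a),np.sin(a)]); uy=np.array([-np.sin(a),np.cos(a)])
im,d=snapshot("wrist"); W5=cloud("wrist",d)
for W in (np.load("/tmp/w2.npz")["W"],W5):
    W=W.reshape(-1,3); W=W[~np.isnan(W[:,0])]; d=W[:,:2]-[.58,-.17]; L=np.stack([d@ux,d@uy,W[:,2]],1)*1000
    k=L[(L[:,2]>95)&(L[:,2]<118)&(L[:,1]>44)&(L[:,1]<70)&(abs(L[:,0]+24)<15)]
    kn=k[(k[:,0]<k[:,0].min()+3)|(k[:,0]>k[:,0].max()-3)]
    e=L[(L[:,2]>119)&(L[:,2]<130)&(abs(L[:,0]+20)<15)&(L[:,1]>20)]
    print("knob x",k[:,0].min().round(2),k[:,0].max().round(2),"knob ymax",np.percentile(k[:,1],98).round(2),"wide part y",np.percentile(kn[:,1],[5,50,98]).round(2),"keeper ymax",np.percentile(e[:,1],98).round(2))
    c=L[(L[:,2]>162)&(L[:,2]<170)&(np.hypot(L[:,0]+14,L[:,1]+6)<30)]
    if len(c)>20: print("cap",cv2.minEnclosingCircle(c[:,:2].astype(np.float32)))
loc()
E
```

```text
knob x -30.66 -17.15 knob ymax 57.81 wide part y [50.05 53.42 57.44] keeper ymax 34.87
knob x -30.75 -17.18 knob ymax 57.63 wide part y [50.05 53.37 57.61] keeper ymax 34.34
cap ((-13.416813850402832, -7.128763198852539), 11.821440696716309)
t 20.3 loc x,y,z -11.94 -62.21 411.32 F -0.5 -0.11 0.52 ff 0.0 R yaw -5.66 [ 7.e-04 -3.e-04 -1.e+00]
```

```bash
python3 -c "from h import *; print(ticket.finish_job())"
```

```text
the job is handed in; nothing more can be done
None
```

I handed the job in with the barrel hanging upright in the slot against the stop, the latch knob back at its starting position, the gripper clear, and the three bystanders not touched; no verdict came back.

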